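# Seat a pipe offcut in the drill jig and hold it on the stop

### The arm

A 7-joint arm with a two-finger parallel gripper is mounted at the origin on a cart in front of the work surface, level with it; the furniture and walls round the work are solid. World frame = base frame: x ahead of the robot, y to its left, z up, the work surface at z = 0. Lengths are in m, angles in rad, forces in N, time in s.
With the tool pointing down it reaches from about 0.35 to 0.9 m from the base axis. Payload 8.1 kg.
Tool frame: the origin (TCP) lies at the very end of the fingers, on their centre line; the grasp point (between the pads) lies 19 mm behind it; z points along the fingers, y is the line along which they close (so a half turn about z gives the same grasp; the last joint's range is limited). The gripper opens to 92 mm and grips with 3 to 60 N. Pads are 19 mm wide; open, the fingers measure 130 mm over their backs; the gripper's body (75 mm by 190 mm) begins 47 mm behind the grasp point.
Start: joints at [-1.23, 0.434, 0.025, 1.573, -0.012, 1.134, -0.075], TCP at [0.268, 0.564, 0.227] pointing down, gripper open.
Joint ranges: [-2.62, 2.62], [-0.44, 2.09], [-1.27, 1.32], [0.08, 2.57], [-1.32, 4.46], [0.12, 2], [-2.74, 2.74]. Speed limits (rad/s): [2.22, 2.22, 3.01, 3.01, 3.14, 3.14, 3.14].

### API

Orientations are given as a rotation vector (axis times angle).
In Python, from cell import arm gives the robot as it stands.
- The arm moves only by the tool jog_arm, never from a script. Its argument "rows" is a list of rows, each a list of 3 entries, a list of its own where there are three numbers: the shift along the world's x, y, z in cm, then the turn, a rotation vector about the world's x, y, z in degrees, then the opening, from 0 (shut) to 1 (fully open). A call has 1 to 8 rows; each row is the pose to reach, as a shift and turn from the pose commanded when the call began; what a row does not reach only later rows make up. A row lasts 1/8 s, in which the tool goes at most 62.5 mm and 10.7 degrees, less where a joint would pass 70% of its speed; a pose out of reach is approached as far as the arm can. A call with a gripper value outside its range is refused whole. The fingers move at their own pace and stop on an object; "newtons" is the grip in N (left out, the last holds). Time passes only in rows, so rows that repeat a pose let the fingers close. It gives the time, the measured TCP pose, the force, the opening and the grip force at its end, in the units of the state.
- arm.observe(): the state, without advancing time (a new reading comes with each control period).
- arm.get_image(name): name is "scene" or "top"; returns a dict with "img" (480x640x3 uint8, red, green, blue), "depth" (480x640 float32, m along the optical axis (not along the pixel's ray), 0 where there is no reading), "fx", "fy", "cx", "cy" (pixels), "rvec" (rotation vector, rad) and "tvec" (3), from world to camera coordinates, as OpenCV has them. Camera axes: x right, y down, z forward; pixel columns grow to the right and rows downward; lengths in m; the calibration is good to about 2 mm. A picture is of the moment at which its call begins.
- arm.sign_off(): hands the job in; it is judged then, once.
The state is a dict: "clock": time; "joints": joint angles; "dq": joint speeds; "joint_efforts": joint torques, N m; "position": TCP position; "ee_rot": TCP orientation; "force": force on the tool from outside, world axes, zero at the start; "ft_torque": the same for the moment, N m; "width": opening from 0.0 (shut) to 1.0 (fully open); "gripper_force": force on a finger pad.
Only numpy, scipy, OpenCV 4.12 (cv2) and the standard library are available. Lean on these libraries where they do the work, as an engineer would, in place of code of your own. Each camera call takes 0.05 s, during which the arm holds its last target. There are 200 camera calls.

### The job

Draw the red-knobbed locating pin up out of its bore in the drill jig, stand it in the notch of the yellow side ear with its flange resting on the ear, and let go of it. Then slide the upright pipe offcut along the jig against the sprung plunger until it is hard against the V stop, without ramming it, and finish while still holding it pressed there with the fingers. Leave the other things on the bench alone.

Things in the scene. Friction and masses are not known exactly. Their poses are not given: they have to be found in the camera images.
- jig: Fixed drill jig (all sizes in mm): aluminium base 200 (x) x 90 (y) x 28 high; origin under its middle, z up. +x = pushing direction, to the V stop and the blue housing (x 57 to 100, y -23 to 23, 44 above the base top). Two rails, 8 above the base top, 44 apart, x -95 to 10, guide the pipe on y = 0. Yellow ear with the notch on the +y side (x 40 to 100, y to 116), 10 thick, top level with the base top.
- bore (a point): Mouth of the upright bore (14 wide, 28 deep) in the base top, at the jig's x = 0, y = 0, 28 above the bench; axes as the jig. At the start the pin stands in it, in the pipe's way.
- notch (a point): Where the pin's axis belongs when parked: middle of the 18 wide U notch of the yellow ear (jig x 70, y 92), at the ear's top, 28 above the bench; axes as the jig. The notch runs from y = -12 (closed) to +24 (open end) of this point and is open above and below: lower the shank in from above, the flange rests on the ear.
- pin_knob (a point): Grip point on the axis of the pin's upright red knob (18 diameter, 46 high), 16 below the knob's top. Below the knob: steel flange 28 diameter, 6 high, then steel shank 12 diameter, 22 long. The point is 58 above the shank's foot and 36 above the flange's underside, so 36 above the base or ear on which the flange rests.
- pin_foot (a point): Lower end of the pin's shank, on its axis, 22 below the flange's underside.
- pin: The loose pin with the red knob, 0.12 kg; origin at the foot of the shank, z up along the pin.
- pipe_mid (a point): Centre, half-way up, of the loose dark steel pipe offcut: 42 outside diameter, 75 high, 0.25 to 0.5 kg, any yaw. It stands on end on the jig's base between the rails, on the -x side of the pin.
- pipe: The same pipe; origin at the centre of its lower end.
- seat (a point): Where the pipe's centre (half-way up) lies when the pipe is hard against the V stop: jig x 25, y 0, 37.5 above the base top; axes as the jig.
- v_stop: Hard stop fixed to the jig: two dark steel faces in a V (120 degrees, 44 high, 7 to 14 either side of y = 0) before the blue housing. The seated pipe's +y and -y sides stay free. Origin on the base top above the jig's origin.
- plunger (a joint): Travel (m) of the sprung plunger: brass nose 11 diameter, 24 above the base top, moving along the jig's x between the V faces. 0 = fully out, about 0.013 with the pipe on the V stop. It pushes back with 2.5 N at 0 and 6 N at the stop (250 N/m), and drives an unheld pipe back; sliding the pipe takes 1 to 4 N besides.
- bench_vice: Fixed blue bench vice at the near edge of the bench, to the right of the jig, about 250 x 130 and 185 high: an obstacle to pass over.
- nose (a point): Centre of the tip of the plunger's brass nose.
- tape_rule: Bystander: yellow tape measure, 36x92x72; origin at the middle of its underside. Leave alone.
- tin: Bystander: small paint tin, 77 across, 77 high; origin at the middle of its underside. Leave alone.
- pen: Bystander: white and black marker pen, 17x135x16; origin at the middle of its underside. Leave alone.
- bolt: Bystander: large steel hex bolt, 33x98x29; origin at the middle of its underside. Leave alone.
- nut: Bystander: large steel hex nut, 33x29x16; origin at the middle of its underside. Leave alone.

How it is judged:
By the outcome, as a careful person would: the job done as asked, in the order asked, and still so for the second after the job is handed in, while the arm keeps its last pose, push and grip.
It also fails if it takes over 58 s, if anything falls off the work surface, if the arm or the gripper's body presses on something with over 40 N, if the wrist force passes 120 N, or if a joint passes its speed limit or range.

## Working session

There is one attempt and no reset: what is moved stays moved. The work goes in short steps, Python scripts to look and compute and a tool call to move; the robot and the scene stay as the last step left them, time stands still between calls to the robot, and variables do not carry over. Pictures are saved under pics/ and viewed, at most 10 in all, crops included, and the job is handed in when it is done.

Besides the shell and the picture viewer there is one more tool, called after "Emit:" as a command line: name --argument value ..., lists and objects as JSON in quotes. jog_arm: Moves the arm, as the interface text tells. Its arguments: {"type":"object","properties":{"rows":{"type":"array","items":{"type":"array"}},"newtons":{"type":"number"}},"required":["rows"]}

```bash
mkdir -p pics; cat > h.py <<'E'
import numpy as np,cv2
from cell import arm
def shot(n,f):
    d=arm.get_image(n); cv2.imwrite('pics/'+f+'.png',cv2.cvtColor(d['img'],cv2.COLOR_RGB2BGR)); np.savez('pics/'+f,**d); return d
def pt(d,u,v,z=None):
    R=cv2.Rodrigues(np.array(d['rvec'],float))[0]; t=np.array(d['tvec'],float).ravel()
    r=np.array([(u-d['cx'])/d['fx'],(v-d['cy'])/d['fy'],1.])
    c=-R.T@t; w=R.T@r
    s=(z-c[2])/w[2] if z is not None else d['depth'][int(v),int(u)]
    return c+s*w
E
python3 - <<'E'
from h import *
shot('scene','s1');shot('top','t1')
s=arm.observe();print(s)
E
```

```text
{'clock': 0.1, 'joints': array([-1.22958915,  0.43517086,  0.02498103,  1.57396742, -0.0115607 ,
        1.13402817, -0.07510848]), 'dq': array([ 2.19611480e-03, -1.73276424e-03,  1.76348734e-03, -2.98634309e-03,
       -8.18614818e-05, -2.05189915e-03,  2.99583274e-04]), 'joint_efforts': array([ 3.01820393e-03, -6.69127536e+01,  9.88079980e-01, -3.15142572e+01,
       -6.05454622e-02,  3.74326890e-02,  2.67187062e-05]), 'position': array([0.26823322, 0.56401671, 0.22602762]), 'ee_rot': array([-6.91494346e-01, -3.06439330e+00,  2.23390000e-03]), 'force': array([-0.67414158, -0.39325261,  0.88094728]), 'ft_torque': array([-0.00119686, -0.032904  , -0.0188078 ]), 'gripper_force': 0.0, 'width': 1.003398219814513}
```

View pics/t1.png

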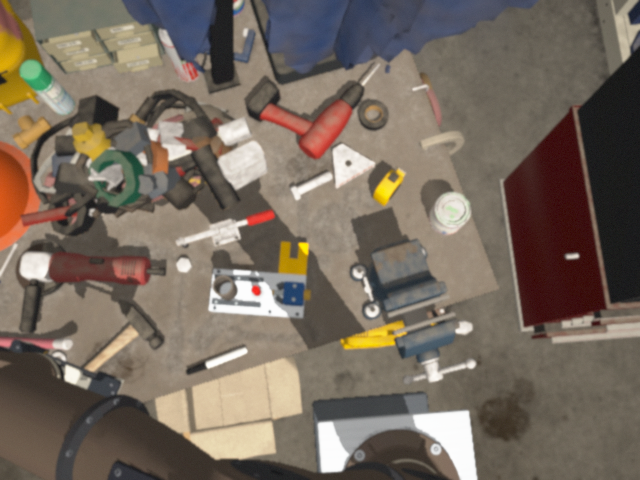

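View pics/s1.png

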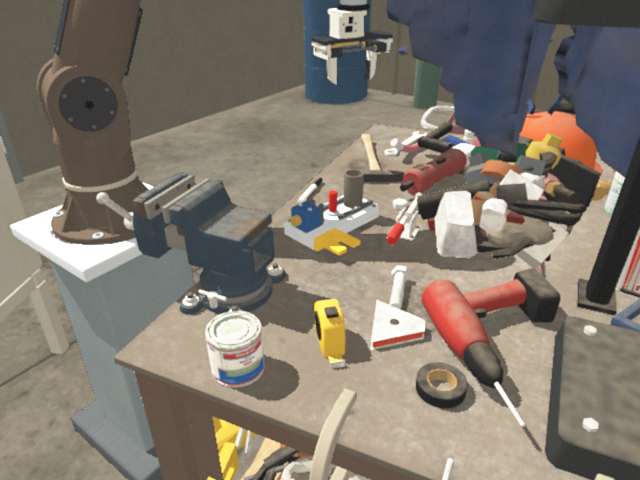

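The top view shows the jig at u 210–308, v 268–318: pipe at about (223,290), red pin (257,291), blue housing (291,293), yellow ear (294,257). I'll enlarge it.

```bash
python3 - <<'E'
from h import *
d=np.load('pics/t1.npz'); i=cv2.imread('pics/t1.png')
cv2.imwrite('pics/t1c.png',cv2.resize(i[235:325,200:320],None,fx=6.6,fy=6.6,interpolation=cv2.INTER_CUBIC))
im=d['img'].astype(int); r,g,b=im[...,0],im[...,1],im[...,2]
m=(r>150)&(g<70)&(b<70); v,u=np.nonzero(m[275:305,245:270]); print(u.mean()+245,v.mean()+275,len(u))
for q in [(257,291),(223,290),(291,293),(240,310),(290,250),(240,330)]: print(q,pt(d,*q).round(4))
print(pt(d,u.mean()+245,v.mean()+275,.080))
print(d['fx'],-cv2.Rodrigues(d['rvec'])[0].T@d['tvec'].ravel())
E
```

```text
255.8780487804878 290.219512195122 41
(257, 291) [0.4248 0.2634 0.073 ]
(223, 290) [0.4388 0.3398 0.0291]
(291, 293) [0.4158 0.1939 0.0695]
(240, 310) [0.3931 0.3056 0.0306]
(290, 250) [0.5202 0.1922 0.003 ]
(240, 330) [0.3531 0.311  0.0045]
[0.4256377  0.26496564 0.08      ]
613.1690605042377 [0.24647839 0.14542125 1.33160081]
```

View pics/t1c.png

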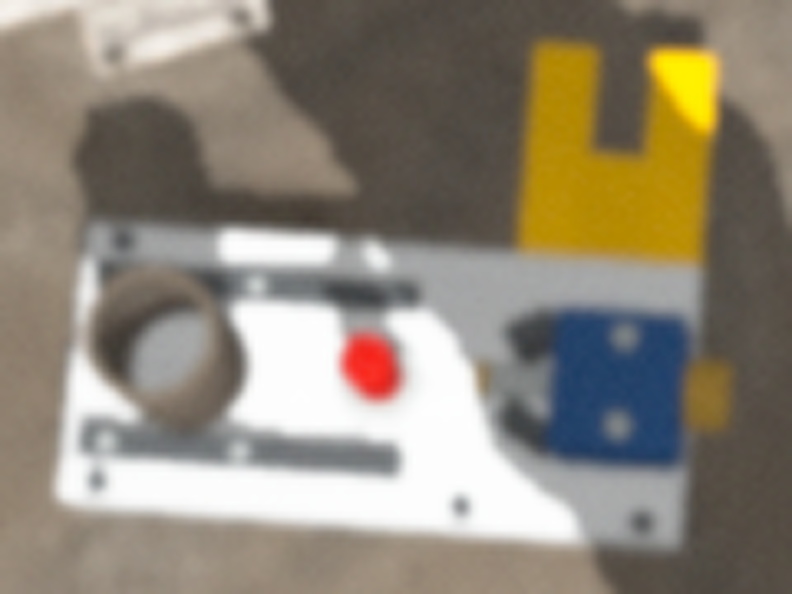

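The crop shows the base-top corners at about (85,222), (700,257), (685,548), (57,500). The notch edges are at u 597 and 650 with the closed end at v 155, the red knob is at (370,366), and the pipe top ring is centred near (152,325).

```bash
python3 - <<'E'
from h import *
d=np.load('pics/t1.npz')
P=lambda u,v,z: pt(d,(u+.5)/6.6-.5+200,(v+.5)/6.6-.5+235,z)
C=[P(85,222,.028),P(700,258,.028),P(685,548,.028),P(57,500,.028)]
print(np.round(C,4))
J=np.array([[-100,45],[100,45],[100,-45],[-100,-45]])/1e3
# rigid fit of jig
more=[((597,155),(61,80)),((650,155),(79,80)),((533,42),(40,116)),((720,52),(100,116)),((520,248),(40,45))]
A=np.array([c[:2] for c in C]+[P(*p,.028)[:2] for p,_ in more]); B=np.vstack([J]+[np.array(q)[None]/1e3 for _,q in more])
a0=A.mean(0);b0=B.mean(0);U,S,Vt=np.linalg.svd((B-b0).T@(A-a0));R=Vt.T@U.T
print(np.linalg.det(R),np.degrees(np.arctan2(R[1,0],R[0,0])));t=a0-R@b0
print('res',np.round((A-(B@R.T+t))*1e3,1).tolist())
for n,q in dict(bore=(0,0),notch=(70,92),seat=(25,0)).items(): print(n,R@np.array(q)/1e3+t)
k=P(365,358,.08);print('knobtop',k, R.T@(k[:2]-t));p=P(152,325,.103);print('pipe',p,R.T@(p[:2]-t))
E
```

```text
[[0.4879 0.3605 0.028 ]
 [0.4607 0.1613 0.028 ]
 [0.3669 0.1728 0.028 ]
 [0.3979 0.3732 0.028 ]]
1.0 -98.38276749013767
res [[0.5, 1.9], [2.4, 0.5], [-2.3, -1.0], [-0.5, 1.5], [-1.3, -1.7], [0.0, -1.3], [-0.5, 1.2], [0.2, -0.6], [1.4, -0.5]]
bore [0.42833239 0.26620834]
notch [0.5091445  0.18354394]
seat [0.42468776 0.24147544]
knobtop [0.42869091 0.26685056 0.08      ] [-0.00068762  0.00026106]
pipe [0.44051594 0.32900166 0.103     ] [-0.06389863  0.00289902]
```

Emit:
jog_arm --rows '[[[2,-3.7,-1],[0,0,-9],1],[[4,-7.4,-2],[0,0,-18],1],[[6,-11.1,-3],[0,0,-27],1],[[8,-14.9,-4],[0,0,-36.5],1],[[10,-18.6,-5],[0,0,-45.5],1],[[12,-22.3,-6],[0,0,-54.5],1],[[14,-26,-7],[0,0,-64],1],[[16,-29.8,-8],[0,0,-73],1]]' --newtons 20

```text
clock: 1.1
position: [0.4287, 0.2652, 0.1463]
ee_rot: [2.384, 2.046, -0.0]
force: [-0.3, 0.4, 0.6]
width: 1.005
gripper_force: 0.0
```

Emit:
jog_arm --rows '[[[0,0.1,-4],[0,0,0],1],[[0,0.1,-8],[0,0,0],1],[[0,0.1,-9.8],[0,0,0],0.7],[[0,0.1,-10.1],[0,0,0],0.4],[[0,0.1,-10.1],[0,0,0],0.1],[[0,0.1,-10.1],[0,0,0],0.1],[[0,0.1,-10.1],[0,0,0],0.1]]' --newtons 20

```text
clock: 1.98
position: [0.4287, 0.2678, 0.0465]
ee_rot: [-2.379, -2.052, -0.002]
force: [-1.1, 0.1, 0.4]
width: 0.511
gripper_force: 0.0
```

Emit:
jog_arm --rows '[[[0,0,0],[0,0,0],0.1],[[0,0,0],[0,0,0],0.1],[[0,0,0],[0,0,0],0.1],[[0,0,0],[0,0,0],0.1],[[0,0,0],[0,0,0],0.1],[[0,0,0],[0,0,0],0.1]]'

```text
clock: 2.72
position: [0.4284, 0.2675, 0.0458]
ee_rot: [2.379, 2.052, 0.0]
force: [0.1, 0.0, 1.6]
width: 0.194
gripper_force: 20.0
```

Emit:
jog_arm --rows '[[[0,0,1],[0,0,0],0.1],[[0,0,2.5],[0,0,0],0.1],[[0,0,4.5],[0,0,0],0.1],[[0,0,7],[0,0,0],0.1],[[0,0,7],[0,0,0],0.1],[[0,0,7],[0,0,0],0.1]]'

```text
clock: 3.48
position: [0.4282, 0.2675, 0.1159]
ee_rot: [-2.378, -2.052, -0.0]
force: [-0.1, 0.2, -1.4]
width: 0.191
gripper_force: 20.0
```

Emit:
jog_arm --rows '[[[2,-2,0],[0,0,0],0.1],[[4,-4.1,0],[0,0,0],0.1],[[6,-6.2,0],[0,0,0],0.1],[[7.5,-7.7,-1],[0,0,0],0.1],[[8.1,-8.3,-2],[0,0,0],0.1],[[8.1,-8.3,-3],[0,0,0],0.1],[[8.1,-8.3,-3.5],[0,0,0],0.1],[[8.1,-8.3,-3.5],[0,0,0],0.1]]'

```text
clock: 4.47
position: [0.5085, 0.1852, 0.0803]
ee_rot: [-2.377, -2.053, 0.002]
force: [-0.5, 0.2, -0.5]
width: 0.193
gripper_force: 20.0
```

```bash
python3 - <<'E'
from h import *
d=shot('scene','s2');i=cv2.imread('pics/s2.png')
cv2.imwrite('pics/s2c.png',cv2.resize(i[150:270,270:430],None,fx=5,fy=5,interpolation=cv2.INTER_CUBIC))
print(arm.observe()['position'])
E
```

```text
[0.50889925 0.18514237 0.08065343]
```

View pics/s2c.png

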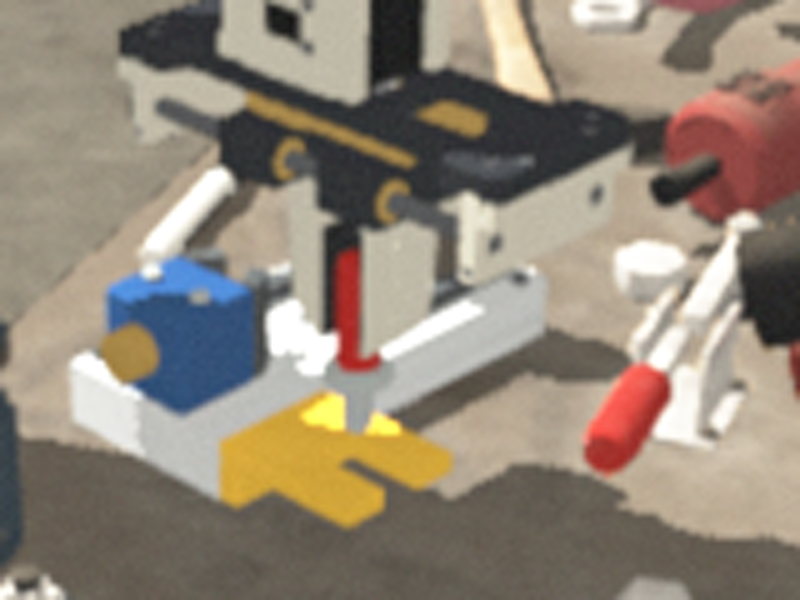

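The crop shows the pin held upright over the ear. The shank's foot is at about (360,430), and the notch opening runs from its closed end near (350,463) towards (395,485). I'll project these to positions.

```bash
python3 - <<'E'
from h import *
d=np.load('pics/s2.npz')
P=lambda u,v,z: pt(d,(u+.5)/5-.5+270,(v+.5)/5-.5+150,z).round(4)
th=np.radians(-98.4);R=np.array([[np.cos(th),-np.sin(th)],[np.sin(th),np.cos(th)]]);t=np.array([.4283,.2662])
for n,p in dict(foot=P(360,426,.041),knobbase=P(358,362,.069),closed=P(350,462,.028),tipR=P(385,487,.028),tipL=P(350,528,.028),bigR=P(452,462,.028)).items(): print(n,p,(R.T@(p[:2]-t)*1e3).round(1))
for j in [(61,80),(79,80),(61,116),(79,116),(100,116),(40,116)]:
    w=R@np.array(j)/1e3+t; q=cv2.projectPoints(np.array([[*w,.028]]),d['rvec'],d['tvec'],np.array([[d['fx'],0,d['cx']],[0,d['fy'],d['cy']],[0,0,1.]]),None)[0].ravel()
    print(j,((q-[270,150]+.5)*5-.5).round())
E
```

```text
foot [0.5106 0.1815 0.041 ] [71.8 93.8]
knobbase [0.5093 0.1814 0.069 ] [72.1 92.5]
closed [0.5108 0.1748 0.028 ] [78.4 95. ]
tipR [0.5321 0.1678 0.028 ] [ 82.2 117.1]
tipL [0.5381 0.1363 0.028 ] [112.5 127.6]
bigR [0.5426 0.1983 0.028 ] [ 50.5 123. ]
(61, 80) [353. 432.]
(79, 80) [321. 449.]
(61, 116) [420. 465.]
(79, 116) [389. 483.]
(100, 116) [351. 504.]
(40, 116) [457. 446.]
```

```bash
python3 - <<'E'
from h import *
d=np.load('pics/s2.npz'); i=cv2.imread('pics/s2.png')[215:260,305:365]
i=cv2.resize(i,None,fx=13,fy=13,interpolation=cv2.INTER_CUBIC)
th=np.radians(-98.4);R=np.array([[np.cos(th),-np.sin(th)],[np.sin(th),np.cos(th)]]);t=np.array([.4283,.2662])
K=np.array([[d['fx'],0,d['cx']],[0,d['fy'],d['cy']],[0,0,1.]])
L=np.array([(40,116),(61,116),(61,80),(79,80),(79,116),(100,116),(100,45)])/1e3@R.T+t
q=cv2.projectPoints(np.c_[L,np.full(7,.028)],d['rvec'],d['tvec'],K,None)[0].reshape(-1,2)
q=((q-[305,215]+.5)*13-.5).astype(np.int32); cv2.polylines(i,[q],False,(255,0,255),1)
c=np.array([(70+6*np.cos(a),92+6*np.sin(a)) for a in np.linspace(0,6.28,30)])/1e3@R.T+t
q=cv2.projectPoints(np.c_[c,np.full(30,.041)],d['rvec'],d['tvec'],K,None)[0].reshape(-1,2)
q=((q-[305,215]+.5)*13-.5).astype(np.int32); cv2.polylines(i,[q],True,(0,255,0),1)
cv2.imwrite('pics/s2d.png',i)
E
```

```text
(no output)
```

View pics/s2d.png

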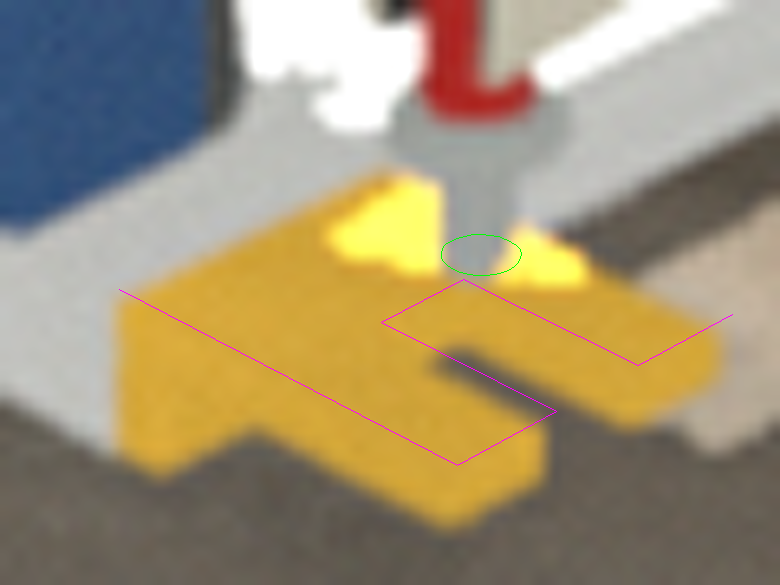

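The overlay matches. The magenta ear outline fits its visible edges (the lower yellow is the ear's side face), and the shank's foot, centred at u≈482, lies on the green predicted circle. I'll lower it now.

Emit:
jog_arm --rows '[[[0,0,-0.8],[0,0,0],0.1],[[0,0,-1.6],[0,0,0],0.1],[[0,0,-2.4],[0,0,0],0.1],[[0,0,-3.1],[0,0,0],0.1],[[0,0,-3.45],[0,0,0],0.1],[[0,0,-3.5],[0,0,0],0.1],[[0,0,-3.5],[0,0,0],0.1]]'

```text
clock: 5.4
position: [0.5095, 0.1844, 0.0458]
ee_rot: [2.379, 2.052, 0.0]
force: [-0.3, 0.6, -0.7]
width: 0.187
gripper_force: 20.0
```

Emit:
jog_arm --rows '[[[0,0,-0.05],[0,0,0],0.1],[[0,0,-0.05],[0,0,0],0.25],[[0,0,-0.05],[0,0,0],0.4],[[0,0,-0.05],[0,0,0],0.5],[[0,0,-0.05],[0,0,0],0.5],[[0,0,-0.05],[0,0,0],0.5]]'

```text
clock: 6.15
position: [0.5094, 0.1844, 0.0452]
ee_rot: [2.379, 2.052, -0.0]
force: [-0.2, -0.3, 0.1]
width: 0.496
gripper_force: 0.0
```

Emit:
jog_arm --rows '[[[0,0,1.5],[0,0,0],0.5],[[0,0,4],[0,0,0],0.5],[[0,0,8],[0,0,0],0.6],[[0,0,11],[0,0,0],0.8]]'

```text
clock: 6.65
position: [0.5098, 0.1844, 0.1578]
ee_rot: [2.379, 2.051, 0.003]
force: [0.6, 0.5, -0.4]
width: 0.66
gripper_force: 0.0
```

```bash
python3 - <<'E'
from h import *
d=shot('scene','s3');i=cv2.imread('pics/s3.png')
cv2.imwrite('pics/s3c.png',cv2.resize(i[150:270,270:430],None,fx=5,fy=5,interpolation=cv2.INTER_CUBIC))
shot('top','t3')
E
```

```text
(no output)
```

View pics/s3c.png

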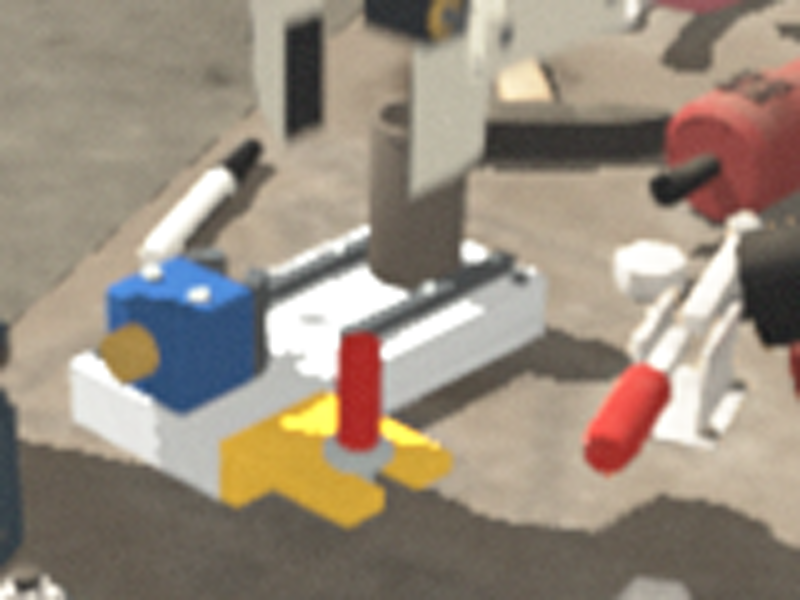

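The pin stands upright at (360,400) in the notch with its flange on the ear, released. The pipe is unmoved at (420,190). Next I'll go over to the pipe.

Emit:
jog_arm --rows '[[[-1.5,3,0],[0,0,0],1],[[-3,6,0],[0,0,0],1],[[-4.5,9,0],[0,0,0],1],[[-6,12,0],[0,0,0],1],[[-7.2,14.5,0],[0,0,0],1],[[-7.2,14.5,-0.5],[0,0,0],1],[[-7.2,14.5,-2.5],[0,0,0],1],[[-7.2,14.5,-5],[0,0,0],1]]'

```text
clock: 7.75
position: [0.4381, 0.3285, 0.105]
ee_rot: [2.379, 2.05, 0.001]
force: [-0.1, -0.9, -0.6]
width: 1.001
gripper_force: 0.0
```

Emit:
jog_arm --rows '[[[0,0,-2],[0,0,0],1],[[0,0,-4],[0,0,0],1],[[0,0,-5.5],[0,0,0],1],[[0,0,-6],[0,0,0],1],[[0,0,-6],[0,0,0],1]]'

```text
clock: 8.38
position: [0.4376, 0.3292, 0.0453]
ee_rot: [2.379, 2.051, -0.0]
force: [-0.7, -0.3, 0.1]
width: 0.997
gripper_force: 0.0
```

Emit:
jog_arm --rows '[[[0,0,0],[0,0,0],0.8],[[0,0,0],[0,0,0],0.6],[[0,0,0],[0,0,0],0.5],[[0,0,0],[0,0,0],0.4],[[0,0,0],[0,0,0],0.4],[[0,0,0],[0,0,0],0.4],[[0,0,0],[0,0,0],0.4],[[0,0,0],[0,0,0],0.4]]' --newtons 25

```text
clock: 9.38
position: [0.4375, 0.3295, 0.0453]
ee_rot: [2.379, 2.052, 0.0]
force: [1.0, 0.4, 1.0]
width: 0.458
gripper_force: 25.0
```

Emit:
jog_arm --rows '[[[-0.1,-0.7,0],[0,0,0],0.4],[[-0.24,-1.6,0],[0,0,0],0.4],[[-0.37,-2.5,0],[0,0,0],0.4],[[-0.5,-3.4,0],[0,0,0],0.4],[[-0.63,-4.3,0],[0,0,0],0.4],[[-0.77,-5.2,0],[0,0,0],0.4],[[-0.89,-6,0],[0,0,0],0.4],[[-1,-6.8,0],[0,0,0],0.4]]'

```text
clock: 10.38
position: [0.4273, 0.261, 0.0453]
ee_rot: [-2.379, -2.052, -0.0]
force: [0.7, 1.8, 0.1]
width: 0.457
gripper_force: 25.0
```

```bash
python3 - <<'E'
from h import *
d=shot('top','t4');shot('scene','s4');i=cv2.imread('pics/s4.png')
cv2.imwrite('pics/s4c.png',cv2.resize(i[150:270,270:430],None,fx=5,fy=5,interpolation=cv2.INTER_CUBIC))
s=arm.observe();print(s['position'],s['force'])
E
```

```text
[0.42716147 0.25992495 0.04524339] [-0.29750932 -3.96690803  4.03839727]
```

View pics/s4c.png

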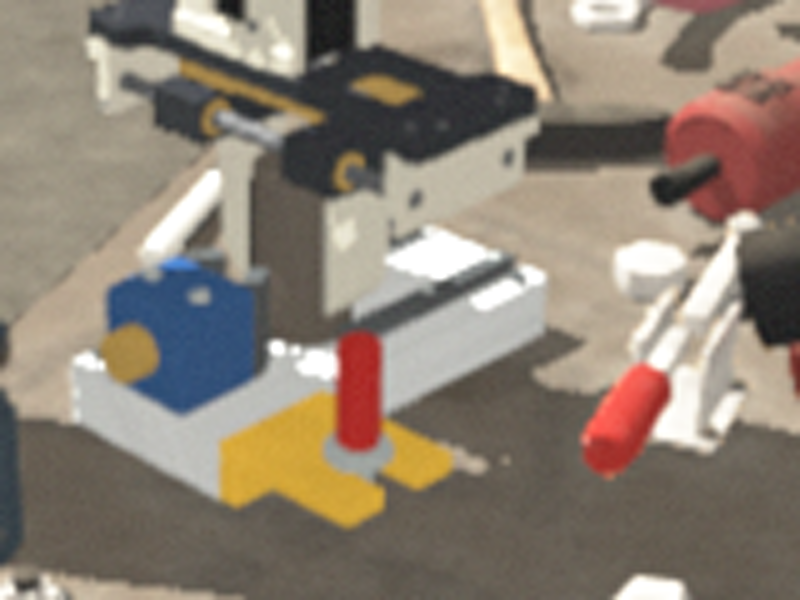

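The pipe is held upright at about (290,240), some 15–20 mm short of the V stop at (258,300), and the pin is still parked. I'll go on gently.

Emit:
jog_arm --rows '[[[-0.03,-0.2,0],[0,0,0],0.4],[[-0.06,-0.4,0],[0,0,0],0.4],[[-0.09,-0.6,0],[0,0,0],0.4],[[-0.12,-0.8,0],[0,0,0],0.4],[[-0.15,-1,0],[0,0,0],0.4],[[-0.18,-1.2,0],[0,0,0],0.4],[[-0.18,-1.2,0],[0,0,0],0.4]]' --newtons 35

```text
clock: 11.35
position: [0.4256, 0.2494, 0.0453]
ee_rot: [-2.379, -2.052, -0.0]
force: [0.7, 4.5, -1.1]
width: 0.457
gripper_force: 35.0
```

Emit:
jog_arm --rows '[[[-0.01,-0.1,0],[0,0,0],0.4],[[-0.03,-0.2,0],[0,0,0],0.4],[[-0.04,-0.3,0],[0,0,0],0.4],[[-0.06,-0.4,0],[0,0,0],0.4],[[-0.07,-0.5,0],[0,0,0],0.4],[[-0.07,-0.5,0],[0,0,0],0.4]]'

```text
clock: 12.1
position: [0.4249, 0.2449, 0.0453]
ee_rot: [-2.378, -2.052, -0.001]
force: [1.3, 5.2, -1.6]
width: 0.457
gripper_force: 35.0
```

Emit:
jog_arm --rows '[[[-0.01,-0.05,0],[0,0,0],0.4],[[-0.01,-0.1,0],[0,0,0],0.4],[[-0.02,-0.15,0],[0,0,0],0.4],[[-0.03,-0.2,0],[0,0,0],0.4],[[-0.03,-0.2,0],[0,0,0],0.4]]'

```text
clock: 12.72
position: [0.4246, 0.243, 0.0453]
ee_rot: [-2.378, -2.052, -0.001]
force: [1.1, 5.3, -2.1]
width: 0.456
gripper_force: 35.0
```

Emit:
jog_arm --rows '[[[-0.01,-0.05,0],[0,0,0],0.4],[[-0.01,-0.1,0],[0,0,0],0.4],[[-0.02,-0.15,0],[0,0,0],0.4],[[-0.02,-0.15,0],[0,0,0],0.4]]'

```text
clock: 13.22
position: [0.4246, 0.2425, 0.0453]
ee_rot: [-2.377, -2.053, -0.003]
force: [0.2, 9.0, -4.6]
width: 0.462
gripper_force: 35.0
```

Emit:
jog_arm --rows '[[[-0.01,-0.05,0],[0,0,0],0.4],[[-0.01,-0.1,0],[0,0,0],0.4],[[-0.01,-0.1,0],[0,0,0],0.4]]'

```text
clock: 13.6
position: [0.4246, 0.2425, 0.0454]
ee_rot: [-2.376, -2.053, -0.004]
force: [1.4, 12.3, -5.6]
width: 0.458
gripper_force: 35.0
```

Emit:
jog_arm --rows '[[[0,-0.05,0],[0,0,0],0.4],[[-0.01,-0.1,0],[0,0,0],0.4],[[-0.01,-0.1,0],[0,0,0],0.4],[[-0.01,-0.1,0],[0,0,0],0.4]]'

```text
clock: 14.1
position: [0.4246, 0.2424, 0.0455]
ee_rot: [-2.375, -2.054, -0.006]
force: [1.6, 15.0, -7.8]
width: 0.456
gripper_force: 35.0
```

```bash
python3 - <<'E'
from h import *
shot('scene','s5');i=cv2.imread('pics/s5.png')
cv2.imwrite('pics/s5c.png',cv2.resize(i[175:265,280:380],None,fx=6.6,fy=6.6,interpolation=cv2.INTER_CUBIC))
s=arm.observe();print(s['position'],s['force'],s['clock'])
E
```

```text
[0.42463112 0.24238566 0.04547164] [ 0.88827115 15.62702775 -7.26629551] 14.15
```

View pics/s5c.png

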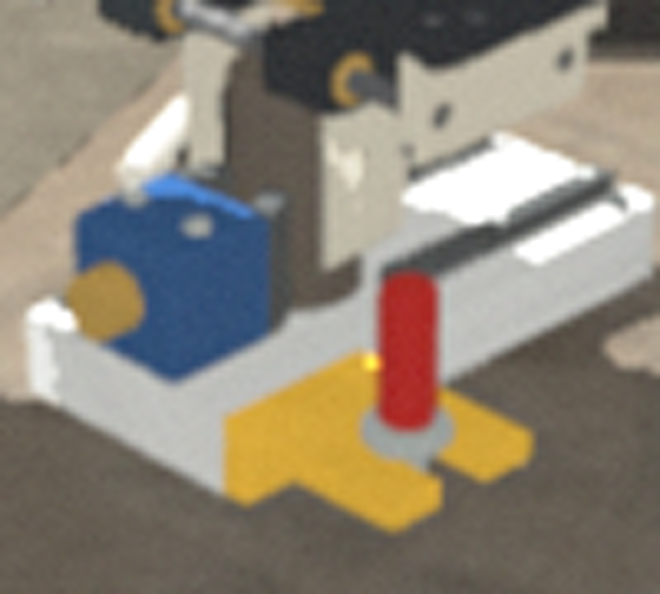

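The pipe is upright against the dark V face at about (285,250), and the pin is still parked at (408,350). Over the last 2 mm of commanded push the TCP stayed put while the force rose from 9 to 15 N, so the pipe is hard on the stop.

```bash
python3 -c "
from cell import arm
print(arm.sign_off())"
```

```text
the job is handed in; nothing more can be done
None
```

I parked the pin in the ear's notch with its flange on the ear and let go, then slid the pipe against the V stop; the job was handed in at about 14 s, with the fingers still holding the pipe pressed there at about 15 N.

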